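Dock a wafer carrier on the ellipsometer's roller track

ROBOT

A 6-joint arm with a two-finger parallel gripper is mounted at the origin on the work surface. World frame = base frame: x ahead of the robot, y to its left, z up, the work surface at z = 0. Lengths are in m, angles in rad, forces in N, time in s.
With the tool pointing down it reaches from about 0.325 to 0.9 m from the base axis. Payload 3.5 kg.
Tool frame: the origin (TCP) lies on the centre line of the jaws, within the pads' length; the fingertips stand 19 mm ahead of it and the grasp point (between the pads) is the TCP (tip_extent is the distance from the TCP to the fingertips, in m); z points along the fingers, y is the line along which they close (so a half turn about z gives the same grasp; the last joint's range is limited). The gripper opens to 85 mm and grips with 20 to 120 N. Pads are 22 mm wide; open, the fingers measure 114 mm over their backs; the gripper's body (76 mm by 85 mm) begins 54 mm behind the grasp point. The pads swing forward as they close: fully open they stand 13 mm farther back than shut.
Start: joints at [1.123, 0.276, -0.026, 1.268, 0, 1.467], TCP at [0.211, 0.588, 0.222] pointing down, gripper open.
Joint ranges: [-3.12, 3.12], [-0.85, 1.88], [-1.08, 1.24], [-1.95, 2.15], [-1.57, 1.53], [-3.14, 3.14]. Speed limits (rad/s): [2.57, 2.57, 3.14, 3.14, 3.14, 3.14].

INTERFACE

Orientations are given as a 3x3 rotation matrix whose columns are the frame's x, y, z axes.
In Python, from station import get_state, get_image, job_done, tip_extent gives the robot as it stands. The module is installed in compiled form; this text tells all that it offers.
- The arm moves only by the shell command python3 -m handwheel 'ROWS' [OPENING] [FORCE]. ROWS is JSON, a list of rows, each a list of 6 numbers: the shift along the tool's x, y, z normalised to -1 to 1, where 1 is 400 mm, then the turn, a rotation vector about the tool's x, y, z normalised to -1 to 1, where 1 is 180 degrees. In form: [[dx, dy, dz, rx, ry, rz], ...]. A call has 1 to 20 rows; each row is the pose to reach, as a shift and turn from the pose commanded when the call began, along the tool's axes at that moment, turning the shorter way round; what a row does not reach only later rows make up. A row lasts 1/10 s, in which the tool goes at most 50 mm and 8.59 degrees, less where a joint would pass 70% of its speed; a pose out of reach is approached as far as the arm can. A call with a number of a shift or a turn outside -1 to 1 is refused whole. A call with a gripper value outside its range is refused whole. OPENING is the closure, from -1 (fully open) to 1 (shut), set as the call begins (- or left out, the last holds). The fingers move at their own pace and stop on an object; FORCE is the grip in N (left out, the last holds). Time passes only in rows, so rows that repeat a pose let the fingers close. It gives the time, the measured TCP pose, the force, the opening and the grip force at its end, in the units of the state.
- get_state(): the state, without advancing time (a new reading comes with each control period).
- get_image(name): name is "side" or "top"; returns a dict with "color" (384x512x3 uint8, red, green, blue), "depth" (384x512 float32, m along the optical axis (not along the pixel's ray), 0 where there is no reading), "camera_matrix" (3x3 intrinsics, pixels), "cam_to_world" (4x4, takes a point from camera to world coordinates). Camera axes: x right, y down, z forward; pixel columns grow to the right and rows downward; lengths in m; the calibration is good to about 2 mm. A picture is of the moment at which its call begins.
- job_done(): hands the job in; it is judged then, once.
The state is a dict: "t": time; "joints": joint angles; "dq": joint speeds; "joint_efforts": joint torques, N m; "eef_pos": TCP position; "eef_rot": TCP orientation; "contact_force": force on the tool from outside, world axes, zero at the start; "moment": the same for the moment, N m; "grip_width": finger opening in m; "gripper_force": force on a finger pad.
Only numpy, scipy, OpenCV 4.12 (cv2) and the standard library are available. Lean on these libraries where they do the work, as an engineer would, in place of code of your own. Each camera call takes 0.05 s, during which the arm holds its last target. There are 200 camera calls.

TASK

Load the ellipsometer: push the white-and-blue wafer carrier along the roller track into the bay until both orange catches have snapped shut behind it, keeping it flat on its rollers, moving it gently and never driving the spring buffer in to its solid end. Turn the slot counter's black reset knob back (counter-clockwise) to its zero stop for the new carrier, and leave the other things on the bench alone.

Things in the scene. Friction and masses are not known exactly. Their poses are not given: they have to be found in the camera images.
- track: black roller track fixed on the bench, 170 mm wide, 620 mm long. Origin: centre of its underside on the bench. Its +y axis is the direction of travel into the bay, x is across, z up. Free-turning steel rollers (20 mm diameter, 36 mm apart, 126 mm long) from y = -292 to +284 mm, tops 55 mm above the bench; the side channels stay below them.
- start (a point): centre line, on top of the first roller (55 mm above the bench); same axes as the track. The open infeed, without guide rails, runs from here to the mouth.
- mouth (a point): centre line at roller height, where the white, slick guide rails begin (same axes). Rail inner faces at x = +-65.5 mm, tops 18 mm above the rollers; they run 380 mm on into the bay. A flare leads into them from 75 mm before this point, where its faces are at x = +-83 mm. A carrier pushed in crooked can wedge here: square it up, e.g. with a broad push of two fingertips.
- bay (a point): centre line at roller height in the open-topped bay (same axes). A grey docking yoke with spring buffer and catches straddles the rails, clamped elsewhere each time: its buffer face at rest is -30 to +30 mm in y from here. That setting is not reported: feel or see it. Yoke side plates at x = +-85 to 91 mm and cross bar behind the buffer: tops 107 mm above the bench.
- port (a point): centre line at roller height on the near face of the black load-port block that ends the bay, 120 mm deep, top 162 mm above the bench (small screws to 172 mm); outer bay side plates at x = +-104 mm, 62 mm above the bench, run back from here for 210 mm.
- carrier: wafer carrier box, white base, blue lid, 125 mm across (x), 110 mm long (y), 70 mm high, 0.3 to 0.65 kg; origin at the centre of its underside. Stands askew on the infeed rollers, y axis roughly along the track. Too wide to grip: push its rear (-y) face, e.g. with closed fingers on the centre line, tips 25 mm above the rollers. It runs easily (under 3 N in the rails) and coasts.
- buffer (a joint): travel in m of the yoke's spring buffer, a yellow rubber disc of 28 mm on the centre line 92 mm above the bench: 0 = out, 0.011 = solid end. Starts to move at 3 N, then 2 N per mm. The catches close behind the carrier one after the other at about 4 to 6 mm (12 to 15 N); let go, the carrier rests back on them, buffer in about 2 to 3 mm. Beyond 9.5 mm (about 22 N) is driven solid.
- catch_l (a joint): orange spring catch on the yoke's -x side: 8 mm thick finger, 60 mm long, 84 to 92 mm above the bench, pinned upstream, pointing inward and downstream. Angle in rad: 0 = closed, grows to about 0.2 as a passing carrier pushes it out (about 1 N). Closed, its tip is 52 mm from the centre line and 107 mm before the resting buffer face; a pusher up to 70 mm wide passes between the catches.
- catch_r (a joint): the same catch on the yoke's +x side, same values
- counter: slot counter, a white box with a blue foot standing on the bench on the robot's side of the track, 80 mm (x) by 130 mm (y), 45 mm high, fixed; origin at the centre of its underside. The reset knob's upright axis is at x = 0, y = -18 mm in its frame.
- reset (a joint): angle in rad of the black reset knob: 0 = zero stop (hard), grows clockwise from above; starts at 1.6 to 2.7, so it needs regrasping. Upright grip bar 42 mm long, 14 mm thick, top 89 mm above the bench (take it at 82) on a 44 mm disc (top 59) and a 68 mm base. At 0 the bar lies along the counter's x axis, white mark to -x at the red tick. Turns with 0.04 N m, stays where left.
- solvent: amber solvent bottle, 60 mm diameter, 140 mm high, standing on the robot's side of the track; origin at the centre of its underside; leave alone
- shipper: flat round wafer shipper, pale with a dark wafer, 80 mm diameter, 18 mm high, lying on the robot's side of the track; origin at the centre of its underside; leave alone
- tweezers: steel tweezers, 125 mm long along their x axis, lying beside the track on the side away from the robot; leave alone
There are look-alikes about, which are no part of the job. Of the things that look like the counter, the middle-sized one is meant.

How it is judged:
At the end, for the whole second after the job is handed in: The carrier stands flat and at rest on the rollers in the bay, lined up with the track, holding the buffer in (more than 1 mm), with both catches closed behind it (under 0.06 rad), and the reset knob is at its zero stop (within 0.06 rad) (value of joint buffer above 0.001 m and value of joint each of catch_l, catch_r, reset below 0.06 rad and y of carrier in the frame of track above 0.115 m and z of carrier in the frame of track below 0.06 m and angle between carrier's own z axis and vertical below 0.06 rad and angle between the y axis of carrier and the y axis of track, either way round below 0.08 rad and linear speed of carrier below 0.01 m/s); the robot touches nothing.
It fails at once if the spring buffer is driven solid (in by more than 9.5 mm) (value of joint buffer above 0.0095 m).
It fails at once if the carrier is shoved fast (over 0.35 m/s) (linear speed of carrier above 0.35 m/s).
It fails at once if the carrier is lifted or tipped off its rollers (over 12 mm up or 0.2 rad) (z of carrier in the frame of track above 0.067 m or angle between carrier's own z axis and vertical above 0.2 rad).
It fails at once if the solvent bottle, the shipper or the tweezers are moved (over 20 mm) (distance of any of solvent, shipper, tweezers from where it was at the start of the episode above 0.02 m).
It also fails if it takes over 72 s, if anything falls off the work surface, if the arm or the gripper's body presses on something with over 40 N, if the wrist force passes 120 N, or if a joint passes its speed limit or range.

## Working session

There is one attempt and no reset: what is moved stays moved. The work goes in short steps, Python scripts to look and compute and a shell command to move; the robot and the scene stay as the last step left them, time stands still between calls to the robot, and variables do not carry over. Pictures are saved under pics/ and viewed, at most 10 in all, crops included, and the job is handed in when it is done.

```bash
mkdir -p pics
cat > h.py <<'E'
import numpy as np,cv2
from station import *
def cloud(im):
    K=im["camera_matrix"];d=im["depth"];v,u=np.indices(d.shape)
    p=np.stack([(u-K[0,2])/K[0,0]*d,(v-K[1,2])/K[1,1]*d,d,np.ones_like(d)],-1)
    return (p@im["cam_to_world"].T)[...,:3]
def ray(im,u,v,z):
    K=im["camera_matrix"];T=im["cam_to_world"]
    r=T[:3,:3]@np.linalg.inv(K)@[u,v,1];o=T[:3,3]
    return o+r*(z-o[2])/r[2]
def rows(target,s=None):
    s=s or get_state();return s["eef_rot"].T@(np.array(target)-s["eef_pos"])/0.4
E
python3 - <<'E'
from h import *
import pickle
a={n:get_image(n) for n in("top","side")}
pickle.dump(a,open("a.pkl","wb"))
for n in a:
    cv2.imwrite(f"pics/{n}0.png",cv2.resize(a[n]["color"][...,::-1],(800,600),interpolation=cv2.INTER_CUBIC))
    print(n,a[n]["cam_to_world"].round(3).tolist(),a[n]["camera_matrix"].round(1).tolist())
s=get_state();print(s,tip_extent)
E
```

```text
top [[-0.007, -0.988, 0.155, 0.313], [-1.0, 0.009, 0.015, 0.039], [-0.016, -0.155, -0.988, 1.207], [0.0, 0.0, 0.0, 1.0]] [[456.5, 0.0, 255.0], [0.0, 456.5, 192.6], [0.0, 0.0, 1.0]]
side [[0.893, -0.232, 0.386, 0.12], [-0.45, -0.428, 0.784, -0.776], [-0.017, -0.873, -0.487, 0.581], [0.0, 0.0, 0.0, 1.0]] [[378.5, 0.0, 260.7], [0.0, 378.5, 186.3], [0.0, 0.0, 1.0]]
{'t': 0.1, 'joints': array([ 1.12259743e+00,  2.77082100e-01, -2.77480668e-02,  1.26795933e+00,
        7.23067841e-06,  1.46743538e+00]), 'dq': array([-3.19270106e-04, -1.92826004e-03,  4.83285224e-03,  1.34057949e-03,
       -7.69398616e-05, -1.07551303e-03]), 'joint_efforts': array([ 1.10505448e-04, -4.46710396e+01,  2.96128535e+01,  8.44932336e-03,
        7.15730323e-06,  6.28705706e-06]), 'eef_pos': array([0.21095281, 0.58756911, 0.22085384]), 'eef_rot': array([[-9.41130151e-01,  3.38043314e-01, -8.70243211e-04],
       [ 3.38044367e-01,  9.41128466e-01, -1.79317018e-03],
       [ 2.12841469e-04, -1.98178734e-03, -9.99998014e-01]]), 'contact_force': array([0.20157586, 0.32503696, 0.2348267 ]), 'moment': array([-0.04435604, -0.06254299,  0.01887923]), 'gripper_force': 0.0, 'grip_width': 0.0855108924564792} 0.019
```

View pics/top0.png

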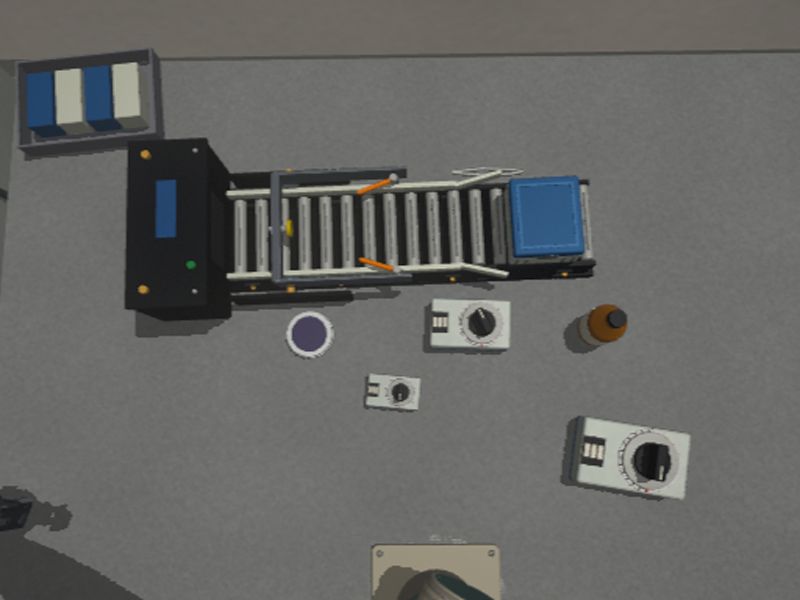

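View pics/side0.png

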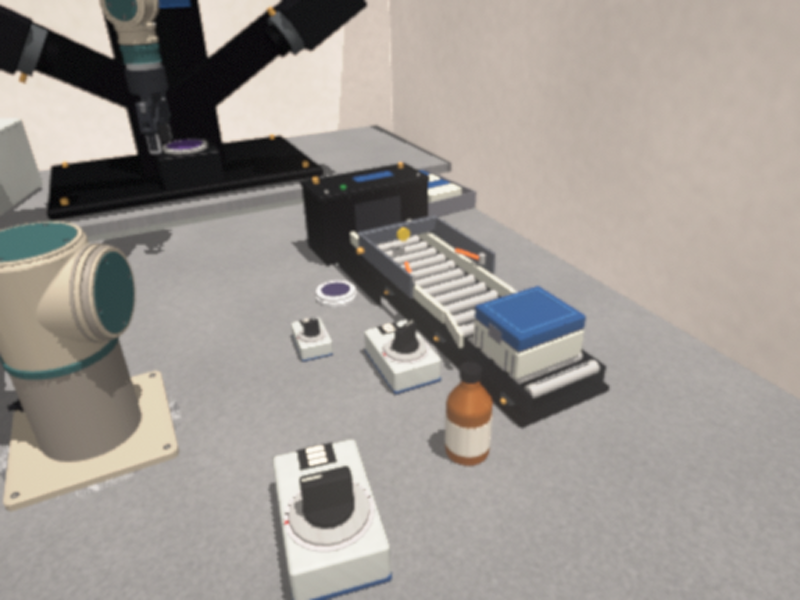

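Top view: the carrier is at (546,216), with the bay to the left along world +y. The yellow buffer is at (289,228) and the orange catches at (376,186) and (378,265). There are three counter look-alikes: large (632,458), middle (470,325) and small (392,392). I choose the middle one at (470,325) and will check it in a crop.

```bash
cat > m.py <<'E'
from h import *
import pickle
a=pickle.load(open("a.pkl","rb"))
t=a["top"];P=cloud(t);Q=cloud(a["side"])
def hsv(i):return cv2.cvtColor(i["color"],cv2.COLOR_RGB2HSV)
H=hsv(t)
def mk(H,lo,hi,box):
    m=cv2.inRange(H,lo,hi);z=np.zeros_like(m);u0,v0,u1,v1=[int(q*.64) for q in box];z[v0:v1,u0:u1]=m[v0:v1,u0:u1];return z
def rect(m,im,h):
    v,u=np.nonzero(m);p=np.array([ray(im,x,y,h)[:2] for x,y in zip(u,v)],np.float32)
    return cv2.minAreaRect(p*1000)
m=mk(H,(100,120,60),(125,255,255),(480,150,620,280))
print("lid",rect(m,t,.125),np.median(P[m>0],0))
for n,b in(("catch r",(340,160,420,205)),("catch l",(340,245,420,285))):
    m=mk(H,(5,150,120),(20,255,255),b);print(n,rect(m,t,.092),np.median(P[m>0],0))
m=mk(H,(22,120,100),(35,255,255),(270,200,310,250));v,u=np.nonzero(m)
print("buf px",u.min(),u.max(),v.min(),v.max(),"median",np.median(P[m>0],0),[ray(t,u.max(),np.median(v),z) for z in(.092,.106)])
# yoke/port
for nm,b,h0,h1 in(("port",(100,120,260,330),.150,.168),("bar",(255,160,420,300),.098,.112),):
    z=np.zeros(m.shape,bool);u0,v0,u1,v1=[int(q*.64) for q in b];z[v0:v1,u0:u1]=1
    z&=(P[...,2]>h0)&(P[...,2]<h1);print(nm,cv2.minAreaRect((P[z][:,:2]*1000).astype(np.float32)),z.sum(),np.median(P[z],0))
# rollers region heights -> track axis
z=(P[...,2]>.045)&(P[...,2]<.058)&(P[...,0]>.4)&(P[...,0]<.75)
z[:, :140]=0
print("rollers",cv2.minAreaRect((P[z][:,:2]*1000).astype(np.float32)),z.sum())
# counter box top
for nm,b in(("mid",(420,290,520,360)),("big",(560,400,700,510)),("small",(355,365,430,420))):
    m=mk(H,(0,0,140),(180,70,255),b);print(nm,rect(m,t,.045),np.median(P[m>0],0),P[...,2][m>0].max())
    d=mk(H,(0,0,0),(180,255,60),b);print(" dark",P[...,2][d>0].max())
c=t["color"][182:230,265:335,::-1];s=a["side"]["color"][195:260,225:290,::-1]
c=cv2.resize(c,(700,480),interpolation=cv2.INTER_CUBIC);cv2.imwrite("pics/c1.png",c)
E
python3 m.py
```

```text
lid ((615.3342895507812, -174.7390594482422), (124.92878723144531, 109.46991729736328), 1.3074524402618408) [ 0.61474263 -0.17433652  0.12475608]
catch r ((677.4115600585938, 95.40522766113281), (7.336765766143799, 54.805076599121094), 21.95319175720215) [0.67793908 0.09301115 0.09153519]
catch l ((549.1326904296875, 92.97761535644531), (53.10888671875, 7.291074275970459), 72.43521118164062) [0.54976116 0.09294412 0.09180687]
buf px 183 186 141 150 median [0.60679014 0.23138653 0.10313779] [array([0.60813147, 0.22905879, 0.092     ]), array([0.60442449, 0.22667465, 0.106     ])]
port ((603.1686401367188, 406.699462890625), (264.76300048828125, 125.67061614990234), 1.8665376901626587) 5607 [0.59868421 0.40425248 0.16230397]
bar ((612.3787841796875, 148.68978881835938), (184.17108154296875, 220.04957580566406), 1.8987690210342407) 1018 [0.60713068 0.22637094 0.10643758]
rollers ((568.8644409179688, 43.809356689453125), (631.373779296875, 289.6078796386719), 87.02306365966797) 6188
mid ((458.074462890625, -61.072227478027344), (127.54930114746094, 77.69015502929688), 87.89623260498047) [ 0.45852424 -0.05272249  0.04594944] 1.2071338401876188
 dark 0.09405620385251146
big ((240.73255920410156, -315.29150390625), (167.1145782470703, 101.85712432861328), 80.17620086669922) [ 0.24531781 -0.29890296  0.05952318] 1.2071338401876188
 dark 1.2071338401876188
small ((347.62823486328125, 66.017578125), (83.18778991699219, 50.16442108154297), 84.39517211914062) [0.34877786 0.07308392 0.03096577] 1.2071338401876188
 dark 0.062133593643336704
```

View pics/c1.png

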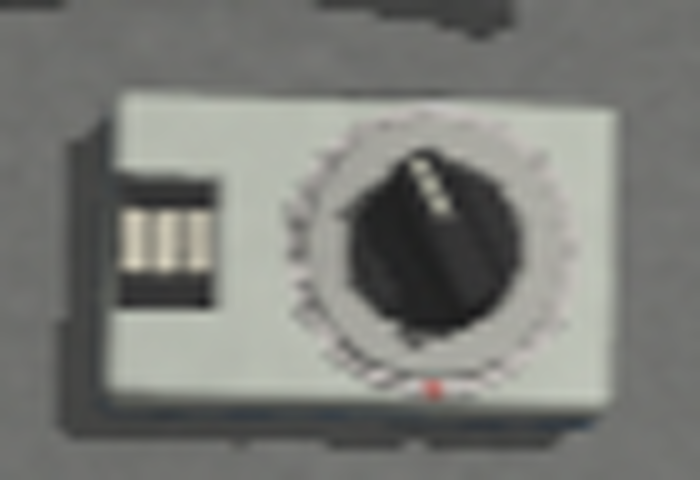

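The crop confirms the middle counter: display to +y, red tick at (432,388) towards the robot, and the white mark near (430,185), so the knob is at about 2.7 rad. The carrier is nearly square, about 0.6° off, with its rear at y≈-0.230. The centre line is x≈0.613-0.0325(y-0.094) and the buffer face is at y≈0.226. I'll move to behind the carrier.

```bash
python3 -m handwheel '[[-0.85,-0.84,0,0,0,0],[-0.85,-0.84,0,0,0,0],[-0.85,-0.84,0,0,0,0],[-0.85,-0.84,0,0,0,0],[-0.85,-0.84,0,0,0,0],[-0.85,-0.84,0,0,0,0],[-0.85,-0.84,0,0,0,0],[-0.85,-0.84,0,0,0,0],[-0.85,-0.84,0,0,0,0],[-0.85,-0.84,0,0,0,0]]' 0.3 30; python3 -m handwheel '[[-0.85,-0.84,0,0,0,0.38],[-0.85,-0.84,0,0,0,0.38],[-0.85,-0.84,0,0,0,0.38],[-0.85,-0.84,0,0,0,0.38],[-0.85,-0.84,0,0,0,0.38],[-0.85,-0.84,0,0,0,0.38],[-0.85,-0.84,0,0,0,0.38],[-0.85,-0.84,0,0,0,0.38],[-0.85,-0.84,0,0,0,0.38],[-0.85,-0.84,0,0,0,0.38],[-0.85,-0.84,0,0,0,0.38],[-0.85,-0.84,0,0,0,0.38],[-0.85,-0.84,0,0,0,0.38]]'
python3 - <<'E'
from h import *
s=get_state();print(s["t"],s["eef_rot"].round(4),s["joints"].round(2),rows([.6245,-.28,.099])*400)
E
```

```text
t: 1.1
eef_pos: [0.4183, 0.1541, 0.2217]
eef_rot: [[-0.94, 0.341, 0.0], [0.341, 0.94, -0.001], [-0.0, -0.001, -1.0]]
contact_force: [0.7, -0.7, 0.9]
grip_width: 0.0299
gripper_force: 0.0
t: 2.4
eef_pos: [0.6234, -0.2729, 0.2215]
eef_rot: [[-0.033, 0.999, -0.001], [0.999, 0.033, 0.001], [0.001, -0.001, -1.0]]
contact_force: [0.2, 0.0, -0.0]
grip_width: 0.0296
gripper_force: 0.0
2.4 [[-0.0329  0.9995 -0.0013]
 [ 0.9995  0.0329  0.0011]
 [ 0.0011 -0.0013 -1.    ]] [-0.51  0.38  0.11  1.31  0.    1.03] [ -7.32091041   1.03035569 122.48826741]
```

```bash
python3 -m handwheel '[[-0.02,0.0025,0.1,0,0,0],[-0.02,0.0025,0.2,0,0,0],[-0.02,0.0025,0.306,0,0,0],[-0.02,0.0025,0.306,0,0,0],[-0.02,0.0025,0.306,0,0,0]]' && python3 -m handwheel '[[0.02,0,0,0,0,0],[0.04,0,0,0,0,0],[0.06,0,0,0,0,0],[0.075,0,0,0,0,0],[0.085,0,0,0,0,0],[0.095,0,0,0,0,0],[0.105,0,0,0,0,0],[0.115,0,0,0,0,0],[0.13,0,0,0,0,0],[0.145,0,0,0,0,0],[0.16,0,0,0,0,0],[0.175,0,0,0,0,0],[0.19,0,0,0,0,0],[0.205,0,0,0,0,0],[0.22,0,0,0,0,0],[0.235,0,0,0,0,0],[0.25,0,0,0,0,0],[0.265,0,0,0,0,0]]'
cat > look.py <<'E'
from h import *
import sys
t=get_image("top");H=cv2.cvtColor(t["color"],cv2.COLOR_RGB2HSV);P=cloud(t)
m=cv2.inRange(H,(100,120,60),(125,255,255));m[:, :100]=0;m[200:]=0
m[(P[...,2]<.118)|(P[...,2]>.132)]=0
v,u=np.nonzero(m);p=np.array([ray(t,x,y,.125)[:2] for x,y in zip(u,v)],np.float32)*1000
r=cv2.minAreaRect(p);print("lid",r,"line x",613.3-.0325*(r[0][1]-94),"y range",p[:,1].min(),p[:,1].max())
s=get_state();print(s["eef_pos"].round(4),s["contact_force"].round(1),s["t"])
if len(sys.argv)>1:
    cv2.imwrite(sys.argv[1],cv2.resize(t["color"][80:220,80:390,::-1],(800,361),interpolation=cv2.INTER_CUBIC))
E
python3 look.py pics/p1.png
```

```text
t: 2.9
eef_pos: [0.6245, -0.2805, 0.0995]
eef_rot: [[-0.033, 0.999, -0.002], [0.999, 0.033, 0.001], [0.001, -0.002, -1.0]]
contact_force: [1.3, -0.2, 1.2]
grip_width: 0.03
gripper_force: 0.0
t: 4.7
eef_pos: [0.622, -0.1757, 0.0995]
eef_rot: [[-0.032, 0.999, 0.0], [0.999, 0.032, -0.0], [-0.0, 0.0, -1.0]]
contact_force: [0.7, -1.4, -0.4]
grip_width: 0.0298
gripper_force: 0.5
lid ((615.107421875, -106.13641357421875), (105.937744140625, 123.25315856933594), 89.40745544433594) line x 619.804433441162 y range -159.73912 -53.46624
[ 0.6219 -0.1746  0.0995] [-0.3  1.4 -0.5] 4.75
```

View pics/p1.png

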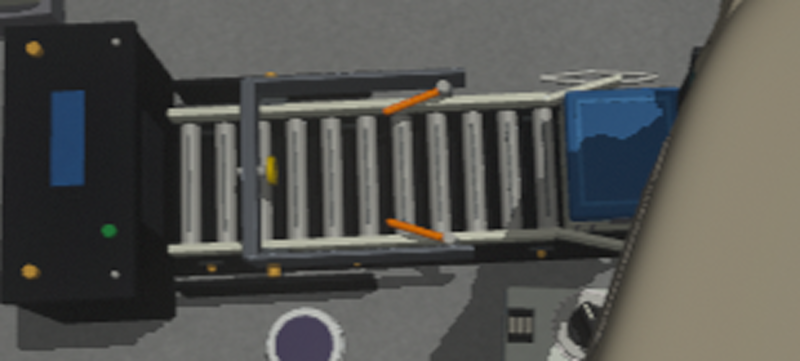

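The carrier front is at (567,155), right at the mouth, and it is still square. I'll keep pushing, slower.

```bash
python3 -m handwheel '[[0.01,0,0,0,0,0],[0.022,0,0,0,0,0],[0.034,0,0,0,0,0],[0.046,0,0,0,0,0],[0.058,0,0,0,0,0],[0.07,0,0,0,0,0],[0.082,0,0,0,0,0],[0.094,0,0,0,0,0],[0.106,0,0,0,0,0],[0.118,0,0,0,0,0],[0.13,0,0,0,0,0]]'; python3 look.py pics/p2.png
```

```text
t: 5.85
eef_pos: [0.6202, -0.1238, 0.0995]
eef_rot: [[-0.032, 0.999, -0.0], [0.999, 0.032, -0.0], [-0.0, -0.0, -1.0]]
contact_force: [0.2, -0.8, 0.1]
grip_width: 0.0299
gripper_force: 0.4
lid ((616.9576416015625, -49.67594528198242), (96.0008773803711, 120.99771881103516), 89.30184173583984) line x 617.9694682216643 y range -98.40997 -1.9192437
[ 0.6201 -0.1229  0.0995] [0.3 0.3 0.4] 5.9
```

View pics/p2.png

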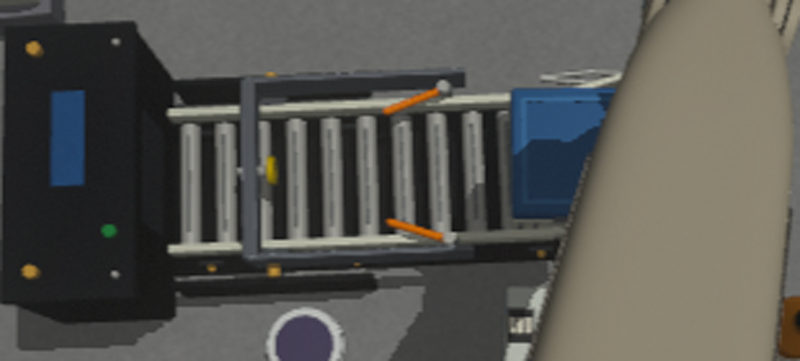

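It is in the rails, with the front at px (512,150) and y≈-0.002. Next I'll run to just short of the buffer, tapering the speed.

```bash
python3 -m handwheel '[[0.015,0,0,0,0,0],[0.035,0,0,0,0,0],[0.06,0,0,0,0,0],[0.09,0,0,0,0,0],[0.12,0,0,0,0,0],[0.15,0,0,0,0,0],[0.18,0,0,0,0,0],[0.21,0,0,0,0,0],[0.24,0,0,0,0,0],[0.27,0,0,0,0,0],[0.3,0,0,0,0,0],[0.33,0,0,0,0,0],[0.36,0,0,0,0,0],[0.385,0,0,0,0,0],[0.41,0,0,0,0,0],[0.435,0,0,0,0,0],[0.455,0,0,0,0,0],[0.47,0,0,0,0,0],[0.485,0,0,0,0,0],[0.495,0,0,0,0,0]]'; python3 look.py
```

```text
t: 7.9
eef_pos: [0.6138, 0.0743, 0.0995]
eef_rot: [[-0.032, 0.999, -0.0], [0.999, 0.032, 0.0], [0.0, -0.0, -1.0]]
contact_force: [0.3, -1.3, 0.2]
grip_width: 0.0302
gripper_force: 0.5
lid ((640.9694213867188, 187.20675659179688), (58.56415557861328, 14.834783554077148), 0.6068894267082214) line x 610.2707804107665 y range 180.04211 194.9339
[0.6138 0.0748 0.0995] [-0.9 -0.3  0. ] 7.95
```

```bash
python3 -m handwheel '[[0.01,0,0,0,0,0],[0.02,0,0,0,0,0],[0.03,0,0,0,0,0],[0.04,0,0,0,0,0],[0.05,0,0,0,0,0],[0.06,0,0,0,0,0],[0.065,0,0,0,0,0],[0.07,0,0,0,0,0],[0.075,0,0,0,0,0],[0.0775,0,0,0,0,0],[0.0775,0,0,0,0,0],[0.0775,0,0,0,0,0]]'; python3 look.py pics/p3.png
```

```text
t: 9.15
eef_pos: [0.613, 0.1049, 0.0996]
eef_rot: [[-0.032, 0.999, 0.0], [0.999, 0.032, 0.0], [0.0, 0.0, -1.0]]
contact_force: [0.8, 0.4, -0.3]
grip_width: 0.0297
gripper_force: 0.0
lid ((664.1221923828125, 224.5214080810547), (7.684545516967773, 9.249895811080933e-06), 0.957980751991272) line x 609.0580542373657 y range 224.45715 224.58563
[0.613  0.1049 0.0996] [-0.3 -0.2  0.3] 9.2
```

View pics/p3.png

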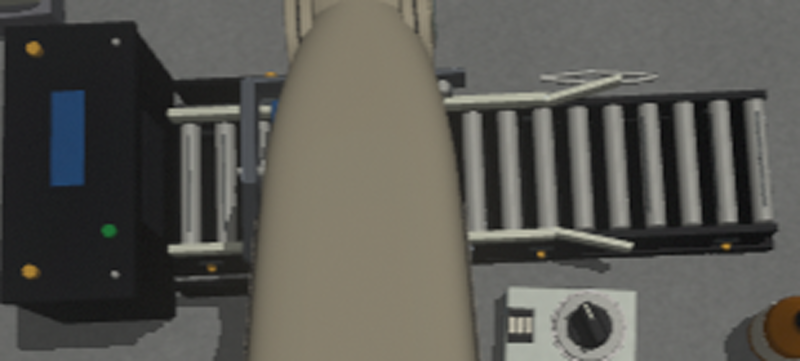

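The arm hides the yoke; the carrier's blue edge at (276,110) is near the buffer. I'll go by force from here, in 1 mm steps.

```bash
for i in 1 2; do python3 -m handwheel '[[0.0025,0,0,0,0,0],[0.0025,0,0,0,0,0],[0.0025,0,0,0,0,0]]' | grep -E "pos|contact"; done;  python3 -m handwheel '[[0.0025,0,0,0,0,0],[0.0025,0,0,0,0,0],[0.0025,0,0,0,0,0]]' | grep -E "pos|contact"
```

```text
eef_pos: [0.6129, 0.1058, 0.0996]
contact_force: [-0.3, -0.7, -0.3]
eef_pos: [0.6128, 0.1068, 0.0995]
contact_force: [-0.3, -0.6, 0.8]
eef_pos: [0.6128, 0.107, 0.0995]
contact_force: [-0.1, -4.0, 0.6]
```

```bash
python3 -m handwheel '[[0.0025,0,0,0,0,0],[0.005,0,0,0,0,0],[0.005,0,0,0,0,0],[0.005,0,0,0,0,0]]' | grep -E "pos|contact"; python3 -m handwheel '[[0.0025,0,0,0,0,0],[0.005,0,0,0,0,0],[0.005,0,0,0,0,0],[0.005,0,0,0,0,0]]' | grep -E "pos|contact"
```

```text
eef_pos: [0.6128, 0.1086, 0.0995]
contact_force: [0.8, -6.0, 0.5]
eef_pos: [0.6127, 0.11, 0.0996]
contact_force: [-0.2, -6.8, 0.7]
```

```bash
python3 -m handwheel '[[0.0025,0,0,0,0,0],[0.005,0,0,0,0,0],[0.005,0,0,0,0,0],[0.005,0,0,0,0,0]]' | grep -E "pos|contact"; python3 -m handwheel '[[0.0025,0,0,0,0,0],[0.005,0,0,0,0,0],[0.005,0,0,0,0,0],[0.005,0,0,0,0,0]]' | grep -E "pos|contact";python3 -m handwheel '[[0.0025,0,0,0,0,0],[0.0025,0,0,0,0,0],[0.0025,0,0,0,0,0]]' | grep -E "pos|contact"
```

```text
eef_pos: [0.6127, 0.1112, 0.0996]
contact_force: [0.2, -9.5, 1.2]
eef_pos: [0.6127, 0.1117, 0.0996]
contact_force: [0.7, -13.7, 2.1]
eef_pos: [0.6127, 0.1123, 0.0997]
contact_force: [0.8, -14.0, 2.9]
```

```bash
python3 -m handwheel '[[0.0025,0,0,0,0,0],[0.004,0,0,0,0,0],[0.004,0,0,0,0,0],[0.004,0,0,0,0,0]]' | grep -E "pos|contact"
```

```text
eef_pos: [0.6126, 0.1132, 0.0997]
contact_force: [-0.5, -15.3, 2.0]
```

```bash
python3 -m handwheel '[[0.002,0,0,0,0,0],[0.002,0,0,0,0,0],[0.002,0,0,0,0,0],[0.002,0,0,0,0,0]]' | grep -E "pos|contact"; python3 -m handwheel '[[-0.01,0,0,0,0,0],[-0.025,0,0,0,0,0],[-0.05,0,0,0,0,0],[-0.08,0,0,0,0,0],[-0.08,0,-0.1,0,0,0],[-0.08,0,-0.2,0,0,0],[-0.08,0,-0.3,0,0,0],[-0.08,0,-0.3,0,0,0]]' -1
python3 - <<'E'
from h import *
import pickle
a=pickle.load(open("a.pkl","rb"))
for n in a:
    P=cloud(a[n]);g=a[n]["color"].max(-1)
    k=(abs(P[...,0]-.457)<.04)&(abs(P[...,1]+.079)<.04)
    for lo,hi in((.083,.095),(.055,.064)):
        q=P[k&(P[...,2]>lo)&(P[...,2]<hi)];print(n,lo,len(q),q.mean(0),cv2.minAreaRect((q[:,:2]*1000).astype(np.float32)))
    w=k&(P[...,2]>.083)&(g>110);print(" mark",P[w].mean(0) if w.any() else None)
t=a["top"];H=cv2.cvtColor(t["color"],cv2.COLOR_RGB2HSV);P=cloud(t)
k=(abs(P[...,0]-.42)<.03)&(abs(P[...,1]+.079)<.03)&((H[...,0]<8)|(H[...,0]>172))&(H[...,1]>100);print("tick",P[k].mean(0))
s=get_state();print(s["eef_rot"].round(3))
E
```

```text
eef_pos: [0.6126, 0.1136, 0.0998]
contact_force: [0.4, -15.9, 2.1]
t: 13.6
eef_pos: [0.6179, 0.0873, 0.227]
eef_rot: [[-0.032, 0.999, 0.013], [0.999, 0.032, 0.002], [0.001, 0.013, -1.0]]
contact_force: [-0.0, 0.1, 0.6]
grip_width: 0.0857
gripper_force: 0.0
top 0.083 94 [ 0.45724526 -0.07902917  0.08863181] ((457.50201416015625, -78.97125244140625), (41.99225616455078, 13.496952056884766), 25.424196243286133)
top 0.055 127 [ 0.45609536 -0.07819809  0.05860107] ((461.36907958984375, -84.24559020996094), (50.40995407104492, 54.899105072021484), 78.29006958007812)
 mark [ 0.46926779 -0.07388456  0.08911024]
side 0.083 72 [ 0.45471381 -0.08295968  0.0874443 ] ((455.05181884765625, -81.93479919433594), (39.463157653808594, 14.211973190307617), 22.12909698486328)
side 0.055 95 [ 0.4542363  -0.0904543   0.05910813] ((452.45660400390625, -87.10208129882812), (31.87483024597168, 42.0502815246582), 72.65115356445312)
 mark [ 0.45836319 -0.07626791  0.08852217]
tick [nan nan nan]
[[-0.032  0.999  0.013]
 [ 0.999  0.032  0.002]
 [ 0.001  0.013 -1.   ]]<stdin>:11: RuntimeWarning: Mean of empty slice.
  ret = um.true_divide(
```

```bash
python3 -m handwheel '[[-0.4,-0.41,0,0,0,0.37],[-0.4,-0.41,0,0,0,0.37],[-0.4,-0.41,0,0,0,0.37],[-0.4,-0.41,0,0,0,0.37],[-0.4,-0.41,0,0,0,0.37],[-0.4,-0.41,0,0,0,0.37],[-0.4,-0.41,0,0,0,0.37],[-0.4,-0.41,0,0,0,0.37],[-0.4,-0.41,0,0,0,0.37],[-0.4,-0.41,0,0,0,0.37],[-0.4,-0.41,0,0,0,0.37]]'; python3 look.py
python3 - <<'E'
from h import *
s=get_state();print(s["joints"].round(2),rows([.457,-.079,.082],s)); y=s["eef_rot"][:,1];print(np.degrees(np.arctan2(y[1],y[0])))
a=get_image("top")["color"][100:190,100:260,::-1];b=get_image("side")["color"][110:230,190:350,::-1]
cv2.imwrite("pics/p4.png",np.vstack([cv2.resize(a,(533,300),interpolation=cv2.INTER_CUBIC),cv2.resize(b,(533,300),interpolation=cv2.INTER_CUBIC)]))
E
```

```text
t: 14.7
eef_pos: [0.4546, -0.0779, 0.2193]
eef_rot: [[0.904, 0.428, -0.0], [0.428, -0.904, 0.0], [-0.0, -0.0, -1.0]]
contact_force: [-0.2, 0.0, 1.0]
grip_width: 0.0854
gripper_force: 0.0
lid ((609.061279296875, 175.54722595214844), (124.65233612060547, 107.5106201171875), 1.7843090295791626) line x 610.6497151565551 y range 120.52389 229.53554
[ 0.4546 -0.0779  0.2193] [ 0.1  0.4 -0.1] 14.75
[-0.31 -0.01 -0.37  1.22  0.    2.39] [0.00420081 0.00514217 0.34335032]
-64.66998594837344
```

View pics/p4.png

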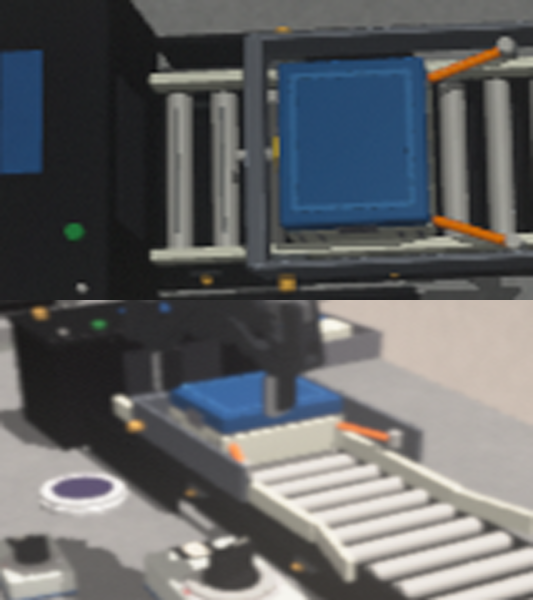

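The carrier sits square against the yoke, with both catch tips at its rear corners (430,78) and (433,218). I'll check the catch angles numerically and lower onto the knob.

```bash
cat > catch.py <<'E'
from h import *
import pickle
def f(t):
    H=cv2.cvtColor(t["color"],cv2.COLOR_RGB2HSV)
    for b in((340,160,420,205),(340,245,420,285)):
        m=cv2.inRange(H,(5,150,100),(20,255,255));z=0*m;u0,v0,u1,v1=[int(q*.64) for q in b];z[v0:v1,u0:u1]=m[v0:v1,u0:u1]
        v,u=np.nonzero(z);p=np.array([ray(t,x,y,.092)[:2] for x,y in zip(u,v)])*1000
        vx,vy,cx,cy=cv2.fitLine(p.astype(np.float32),cv2.DIST_L2,0,.01,.01).ravel()
        print(len(p),"angle",np.arctan2(vx,vy),"c",cx,cy,"tip",p[:,1].max())
f(pickle.load(open("a.pkl","rb"))["top"]);f(get_image("top"))
E
python3 catch.py; python3 -m handwheel '[[0.004,0.005,0.1,0,0,0],[0.004,0.005,0.2,0,0,0],[0.004,0.005,0.28,0,0,0],[0.004,0.005,0.343,0,0,0],[0.004,0.005,0.343,0,0,0],[0.004,0.005,0.343,0,0,0]]'; python3 -m handwheel '[[0,0,0,0,0,0],[0,0,0,0,0,0],[0,0,0,0,0,0],[0,0,0,0,0,0],[0,0,0,0,0,0],[0,0,0,0,0,0],[0,0,0,0,0,0],[0,0,0,0,0,0]]' 1 30
```

```text
62 angle 2.7556615 c 677.6387 94.67564 tip 120.73662849000154
66 angle 0.3017443 c 549.0395 92.303955 tip 118.0019646533543
61 angle 2.7521224 c 677.68646 94.41484 tip 120.73662849000154
65 angle 0.30359578 c 549.06024 92.17782 tip 118.0019646533543
t: 15.5
eef_pos: [0.457, -0.0791, 0.0825]
eef_rot: [[0.904, 0.427, -0.001], [0.427, -0.904, 0.0], [-0.001, -0.001, -1.0]]
contact_force: [0.4, -0.8, -0.1]
grip_width: 0.0853
gripper_force: 0.0
t: 16.3
eef_pos: [0.4569, -0.0791, 0.0822]
eef_rot: [[0.904, 0.426, -0.0], [0.426, -0.904, 0.0], [-0.0, -0.0, -1.0]]
contact_force: [0.1, -0.5, 0.3]
grip_width: -0.0002
gripper_force: 0.0
```

Run:
```python
from h import *
t=get_image("top");d=get_image("side")
a=t["color"][160:250,240:360,::-1];b=d["color"][150:260,190:330,::-1]
cv2.imwrite("pics/p5.png",np.hstack([cv2.resize(a,(400,300),interpolation=cv2.INTER_CUBIC),cv2.resize(b,(382,300),interpolation=cv2.INTER_CUBIC)]))
s=get_state();print(s["grip_width"],s["gripper_force"],s["joints"],s["eef_pos"])
```

```text
-0.0005252086392942774 0.0 [-3.11054504e-01  1.15747542e-01 -5.44473520e-01  9.10730986e-01
 -1.72249506e-05  2.38994286e+00] [ 0.45693384 -0.07915408  0.08225094]
```

View pics/p5.png

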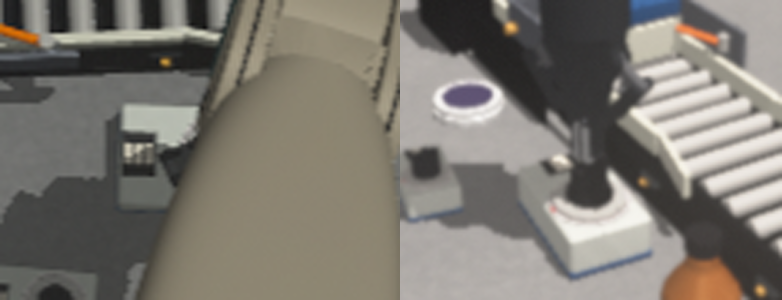

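Run:
```python
from h import *
d=get_image("side");P=cloud(d)
k=(abs(P[...,0]-.457)<.05)&(abs(P[...,1]+.079)<.06)
for lo in np.arange(.055,.15,.008):
    q=P[k&(P[...,2]>lo)&(P[...,2]<=lo+.008)]
    if len(q):print(round(lo,3),len(q),q.min(0).round(3),q.max(0).round(3),q.mean(0).round(3))
```

```text
0.055 90 [ 0.433 -0.102  0.055] [ 0.475 -0.066  0.063] [ 0.454 -0.091  0.059]
0.063 42 [ 0.435 -0.094  0.063] [ 0.475 -0.077  0.071] [ 0.451 -0.088  0.067]
0.071 36 [ 0.435 -0.095  0.071] [ 0.474 -0.078  0.079] [ 0.453 -0.087  0.075]
0.079 45 [ 0.434 -0.095  0.08 ] [ 0.474 -0.077  0.087] [ 0.452 -0.087  0.083]
0.087 37 [ 0.435 -0.093  0.087] [ 0.476 -0.075  0.095] [ 0.452 -0.085  0.089]
0.095 23 [ 0.443 -0.096  0.095] [ 0.466 -0.072  0.103] [ 0.451 -0.086  0.1  ]
0.103 31 [ 0.442 -0.096  0.103] [ 0.467 -0.071  0.111] [ 0.452 -0.087  0.107]
0.111 39 [ 0.442 -0.095  0.111] [ 0.466 -0.07   0.119] [ 0.452 -0.086  0.115]
0.119 35 [ 0.443 -0.097  0.119] [ 0.466 -0.07   0.126] [ 0.451 -0.087  0.123]
0.127 24 [ 0.44  -0.098  0.127] [ 0.458 -0.074  0.134] [ 0.449 -0.087  0.13 ]
0.135 68 [ 0.431 -0.116  0.135] [ 0.481 -0.055  0.143] [ 0.448 -0.085  0.14 ]
0.143 93 [ 0.428 -0.121  0.143] [ 0.483 -0.038  0.151] [ 0.45  -0.085  0.147]
```

```bash
cat > fz.py <<'E'
from h import *
d=get_image("side");P=cloud(d);z0=get_state()["eef_pos"][2]
k=(abs(P[...,0]-.457)<.07)&(abs(P[...,1]+.079)<.07)
for lo in np.arange(-.06,.08,.008):
    q=P[k&(P[...,2]>z0+lo)&(P[...,2]<=z0+lo+.008)]
    if len(q):print(round(lo,3),len(q),q.min(0).round(3),q.max(0).round(3))
E
python3 -m handwheel '[[0,0,0,0,0,0],[0,0,0,0,0,0],[0,0,0,0,0,0],[0,0,0,0,0,0],[0,0,0,0,0,0]]' -1|grep -E "width|contact"; python3 -m handwheel '[[0,0,-0.1,0,0,0],[0,0,-0.2,0,0,0],[0,0,-0.2,0,0,0],[0,0,-0.2,0,0,0]]'; echo open;python3 fz.py;  python3 -m handwheel '[[0,0,0,0,0,0],[0,0,0,0,0,0],[0,0,0,0,0,0],[0,0,0,0,0,0],[0,0,0,0,0,0],[0,0,0,0,0,0]]' 1|grep width; echo shut; python3 fz.py
```

```text
contact_force: [-0.6, 0.9, 0.1]
grip_width: 0.0723
t: 17.35
eef_pos: [0.4581, -0.0795, 0.1636]
eef_rot: [[0.904, 0.426, 0.003], [0.426, -0.904, -0.001], [0.002, 0.002, -1.0]]
contact_force: [0.5, 0.2, -0.3]
grip_width: 0.0854
gripper_force: 0.0
open
0.02 21 [ 0.427 -0.128  0.186] [ 0.483 -0.036  0.19 ]
0.028 45 [ 0.427 -0.133  0.19 ] [ 0.485 -0.033  0.198]
0.036 58 [ 0.426 -0.133  0.198] [ 0.485 -0.033  0.206]
0.044 63 [ 0.426 -0.134  0.206] [ 0.487 -0.029  0.214]
0.052 60 [ 0.425 -0.134  0.215] [ 0.488 -0.031  0.222]
0.06 52 [ 0.418 -0.137  0.222] [ 0.483 -0.019  0.23 ]
0.068 97 [ 0.415 -0.149  0.23 ] [ 0.499 -0.02   0.238]
0.076 143 [ 0.415 -0.149  0.238] [ 0.499 -0.011  0.246]
grip_width: -0.0
shut
0.004 5 [ 0.448 -0.089  0.172] [ 0.461 -0.085  0.174]
0.012 26 [ 0.444 -0.095  0.174] [ 0.465 -0.07   0.181]
0.02 44 [ 0.443 -0.096  0.183] [ 0.467 -0.07   0.19 ]
0.028 40 [ 0.443 -0.095  0.191] [ 0.468 -0.07   0.198]
0.036 46 [ 0.444 -0.095  0.198] [ 0.468 -0.07   0.206]
0.044 32 [ 0.44  -0.1    0.206] [ 0.463 -0.072  0.214]
0.052 65 [ 0.431 -0.114  0.215] [ 0.477 -0.056  0.222]
0.06 111 [ 0.429 -0.119  0.222] [ 0.48 -0.05  0.23]
0.068 99 [ 0.426 -0.125  0.23 ] [ 0.486 -0.039  0.238]
0.076 127 [ 0.423 -0.131  0.238] [ 0.488 -0.038  0.246]
```

The camera shows the fingertips about 8 mm behind the TCP when shut and 22 mm when open, not 19 mm ahead as stated. The gripper therefore closed above the bar. I'll go 27 mm lower than before.

```bash
python3 -m handwheel '[[0,0,0,0,0,0],[0,0,0,0,0,0],[0,0,0,0,0,0],[0,0,0,0,0,0],[0,0,0,0,0,0],[0,0,0,0,0,0],[0,0,0.1,0,0,0],[0,0,0.18,0,0,0],[0,0,0.23,0,0,0],[0,0,0.25,0,0,0],[0,0,0.265,0,0,0],[0,0,0.265,0,0,0]]' -1; python3 -m handwheel '[[0,0,0,0,0,0],[0,0,0,0,0,0],[0,0,0,0,0,0],[0,0,0,0,0,0],[0,0,0,0,0,0],[0,0,0,0,0,0],[0,0,0,0,0,0],[0,0,0,0,0,0]]' 1 30
```

```text
t: 19.25
eef_pos: [0.4572, -0.0792, 0.0564]
eef_rot: [[0.905, 0.426, 0.0], [0.426, -0.905, -0.0], [0.0, 0.0, -1.0]]
contact_force: [-0.2, -0.1, 0.1]
grip_width: 0.0853
gripper_force: 0.0
t: 20.05
eef_pos: [0.4573, -0.0794, 0.0567]
eef_rot: [[0.905, 0.426, 0.001], [0.426, -0.905, -0.001], [0.0, 0.001, -1.0]]
contact_force: [-1.0, -0.7, 5.4]
grip_width: 0.0134
gripper_force: 33.9
```

Gripped the bar (13.4 mm). Turning counter-clockwise.

```bash
python3 -m handwheel '[[0,0,-0.004,0,0,-0.02],[0,0,-0.004,0,0,-0.05],[0,0,-0.004,0,0,-0.09],[0,0,-0.004,0,0,-0.13],[0,0,-0.004,0,0,-0.17],[0,0,-0.004,0,0,-0.21],[0,0,-0.004,0,0,-0.25],[0,0,-0.004,0,0,-0.29],[0,0,-0.004,0,0,-0.33],[0,0,-0.004,0,0,-0.37],[0,0,-0.004,0,0,-0.41],[0,0,-0.004,0,0,-0.45],[0,0,-0.004,0,0,-0.49],[0,0,-0.004,0,0,-0.53],[0,0,-0.004,0,0,-0.57],[0,0,-0.004,0,0,-0.61],[0,0,-0.004,0,0,-0.65],[0,0,-0.004,0,0,-0.69],[0,0,-0.004,0,0,-0.72],[0,0,-0.004,0,0,-0.74]]'; python3 -m handwheel '[[0,0,0,0,0,-0.02],[0,0,0,0,0,-0.04],[0,0,0,0,0,-0.06],[0,0,0,0,0,-0.08],[0,0,0,0,0,-0.08]]'; python3 -c "
from h import *
s=get_state();print(s['moment'],s['joints'])"
```

```text
t: 22.05
eef_pos: [0.4568, -0.0794, 0.0568]
eef_rot: [[-0.931, 0.365, -0.0], [0.365, 0.931, -0.001], [0.0, -0.001, -1.0]]
contact_force: [1.4, -1.7, -6.2]
grip_width: 0.0135
gripper_force: 32.5
t: 22.55
eef_pos: [0.4568, -0.0795, 0.0568]
eef_rot: [[-0.992, 0.125, -0.0], [0.125, 0.992, -0.001], [0.0, -0.001, -1.0]]
contact_force: [2.3, -2.5, -8.4]
grip_width: 0.0135
gripper_force: 32.2
[-0.6023002  -0.65311825  0.05855883] [-0.31126608  0.14860161 -0.57117093  0.85124165 -0.00091051 -0.18616122]
```

```bash
M='import sys
from h import *
s=get_state();r=s["eef_rot"];print("mz",s["moment"][2].round(3),"ang",np.degrees(np.arctan2(r[1,0],r[0,0])).round(2))'
python3 -m handwheel '[[0,0,0,0,0,-0.01],[0,0,0,0,0,-0.01],[0,0,0,0,0,-0.01]]'>/dev/null; python3 -c "$M"; python3 -m handwheel '[[0,0,0,0,0,-0.01],[0,0,0,0,0,-0.01],[0,0,0,0,0,-0.01]]'>/dev/null; python3 -c "$M"; python3 -m handwheel '[[0,0,0,0,0,-0.01],[0,0,0,0,0,-0.01],[0,0,0,0,0,-0.01]]'>/dev/null; python3 -c "$M"; python3 -m handwheel '[[0,0,0,0,0,-0.01],[0,0,0,0,0,-0.01],[0,0,0,0,0,-0.01]]'>/dev/null; python3 -c "$M"
```

```text
mz 0.049 ang 174.55
mz 0.073 ang 176.35
mz -0.19 ang 178.1
mz -0.654 ang 179.85
```

```bash
python3 -m handwheel '[[0,0,0,0,0,0.008],[0,0,0,0,0,0.008]]' >/dev/null; python3 -m handwheel '[[0,0,0,0,0,0],[0,0,0,0,0,0],[0,0,0,0,0,0],[0,0,0,0,0,0],[0,0,0,0,0,0],[0,0,0,0,0,0],[0,0,-0.1,0,0,0],[0,0,-0.2,0,0,0],[0,0,-0.3,0,0,0],[0,0,-0.4,0,0,0]]' -1; python3 -m handwheel '[[0.45,0,0,0,0,0],[0.45,0,0,0,0,0],[0,0.45,0,0,0,0],[0,0.7,0,0,0,0],[0,0.7,0,0,0,0],[0,0.7,0,0,0,0],[0,0.7,0,0,0,0],[0,0.7,0,0,0,0],[0,0.7,0,0,0,0],[0,0.7,0,0,0,0]]'
python3 catch.py; python3 look.py
python3 - <<'E'
from h import *
t=get_image("top");P=cloud(t);d=get_image("side")
k=(abs(P[...,0]-.457)<.04)&(abs(P[...,1]+.079)<.04)&(P[...,2]>.083)&(P[...,2]<.095)
q=P[k][:,:2]*1000;vx,vy=cv2.fitLine(q.astype(np.float32),2,0,.01,.01).ravel()[:2]
print("bar",len(q),np.degrees(np.arctan2(vy,vx)),cv2.minAreaRect(q.astype(np.float32)),"mark",P[k&(t["color"].max(-1)>110)].mean(0))
a=t["color"][90:240,100:350,::-1];b=d["color"][110:290,180:400,::-1]
cv2.imwrite("pics/p6.png",np.vstack([cv2.resize(a,(500,300),interpolation=cv2.INTER_CUBIC),cv2.resize(b,(500,300),interpolation=cv2.INTER_CUBIC)]))
E
```

```text
t: 24.95
eef_pos: [0.4566, -0.079, 0.2195]
eef_rot: [[-1.0, 0.024, -0.0], [0.024, 1.0, 0.0], [0.0, 0.0, -1.0]]
contact_force: [0.2, 0.1, -0.5]
grip_width: 0.0855
gripper_force: 0.0
t: 25.95
eef_pos: [0.4635, 0.2016, 0.2175]
eef_rot: [[-1.0, 0.022, -0.001], [0.022, 1.0, -0.001], [0.001, -0.001, -1.0]]
contact_force: [-0.8, -0.6, -0.7]
grip_width: 0.0854
gripper_force: 0.0
62 angle 2.7556615 c 677.6387 94.67564 tip 120.73662849000154
66 angle 0.3017443 c 549.0395 92.303955 tip 118.0019646533543
61 angle 2.7521224 c 677.68646 94.41484 tip 120.73662849000154
62 angle 0.3010914 c 549.1348 92.62022 tip 118.0019646533543
lid ((609.36767578125, 175.45211791992188), (124.08975982666016, 107.36746215820312), 1.7373484373092651) line x 610.6528061676025 y range 120.52389 229.53554
[0.4631 0.2001 0.2176] [ 0.  -0.9 -1. ] 26.05
bar 90 -0.7474279 ((456.453125, -78.2729721069336), (12.762309074401855, 39.78113555908203), 88.66590118408203) mark [ 0.44785998 -0.07798714  0.08897666]
```

View pics/p6.png

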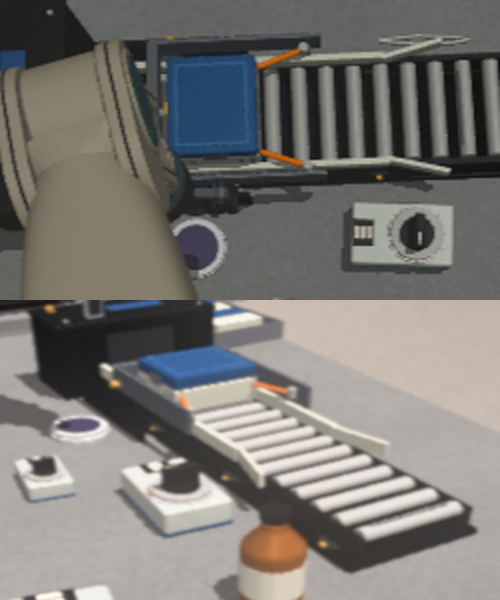

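The mark points at the red tick at (417,262), both catches are closed, the carrier is seated square, and the arm is clear. Handing in.

```bash
python3 -c "
from station import *
print(job_done())"
```

```text
the job is handed in; nothing more can be done
None
```

I handed the job in at about 26 s: the carrier is docked with both catches closed and the buffer held in about 3 mm, and the reset knob is back at its zero stop. The hand-in gave no verdict.

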